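# Hang the lift-off front flap back on the sample box

### The job

The lift-off front flap of the ventilated sample box has been drying in the rack. Pick the flap that fits, the wide one with a hook at each end of its crossbar, and lower it onto the two hinge pins of the box so that both hooks are fully seated and the flap hangs straight and still. Do not let go of it before its hooks are over the pins, and leave the other two panels where they stand in the rack.

Things in the scene. Friction and masses are not known exactly. Their poses are not given: they have to be found in the camera images.
- flap: Flap to hang, grey, upright in any slot of a white rack. Origin midway between its hooks, on the pin axis when seated. x thickness, y width, z up; same front and back. Sheet 130 wide, 8 thick, to 100 below origin. Crossbar 210 wide, at 6-20 up. Tab 44 wide, 12 thick, 20-70 up: pinch along x. Hooks at y +-96, 18 long, open downward: 15 wide at crown, 42 at mouth 24 below origin. 0.24 kg.
- hinge_line (a point): Midpoint of the two hinge pins of the fixed blue and white box, on their axis, 135 mm up; x out of its open front (away from the robot), y along the pins. Steel pins, 12 diameter, point inward, bare from y +-80 to the side walls at +-122. Walls and top 139 mm high: carry the flap over them; top ends at x -32. Seated: flap origin here, 15 play in y, sheet between the pins.
- plain_panel: Bystander in the rack: same outline, size, tab, axes and origin height as the flap, but its crossbar has no hooks. Leave it. The rack's three slots are 80 mm apart; their posts reach 42 mm above the lower edge of the panels, and their tabs reach 182 mm above the table.
- narrow_flap: Bystander in the rack: a narrower flap with hooks, sheet 76 mm wide, crossbar 132 wide, hooks at y +-56, with the same tab, axes and origin height. Too narrow for the pins. Leave it.

How it is judged:
By the outcome, as a careful person would: the job done as asked, in the order asked, and still so for the second after the job is handed in, with the robot touching nothing.
It also fails if it takes over 38 s, if anything falls off the work surface, if the arm or the gripper's body presses on something with over 40 N, if the wrist force passes 120 N, or if a joint passes its speed limit or range.

### The arm

A 7-joint arm with a two-finger parallel gripper is mounted at the origin on the work surface. World frame = base frame: x ahead of the robot, y to its left, z up, the work surface at z = 0. Lengths are in m, angles in rad, forces in N, time in s.
With the tool pointing down it reaches from about 0.425 to 0.925 m from the base axis. Payload 6.8 kg.
Tool frame: the origin (TCP) lies at the very end of the fingers, on their centre line; the grasp point (between the pads) lies 19 mm behind it (bot.grasp_offset is the distance from the TCP to the grasp point, in m); z points along the fingers, y is the direction in which the jaws open and shut (so a half turn about z gives the same grasp; the last joint's range is limited). The gripper opens to 85 mm and grips with 20 to 120 N. Pads are 22 mm wide; open, the fingers measure 114 mm over their backs; the gripper's body (76 mm by 85 mm) begins 54 mm behind the grasp point. The pads swing forward as they close: fully open they stand 13 mm farther back than shut.
Start: joints at [1.033, 0.477, 0.022, 1.555, -0.011, 1.109, -0.083], TCP at [0.281, -0.614, 0.231] pointing down, gripper open.
Joint ranges: [-2.96, 2.96], [-0.34, 2.1], [-1.41, 1.46], [0.24, 2.44], [-1.37, 4.51], [0.17, 1.92], [-2.96, 2.96]. Speed limits (rad/s): [2.39, 2.39, 3.14, 3.14, 3.14, 3.14, 3.14].

### API

Orientations are given as a unit quaternion [w, x, y, z].
In Python, from station import monitor, cams, bot, finder gives the robot as it stands.
- The arm moves only by the tool jog_arm, never from a script. Its argument "plan" is a list of rows, each an object of numbers: "x", "y", "z": the shift along the tool's x, y, z as a fraction of full scale; "wx", "wy", "wz": the turn, a rotation vector about the tool's x, y, z as a fraction of full scale. A call has 1 to 12 rows; each row is the pose to reach, as a shift and turn from the pose measured when the call began, along the tool's axes at that moment, turning the shorter way round; what a row does not reach only later rows make up. Full scale, the value 1, is 20 cm for a shift and 180 degrees for a turn. A row lasts 1/12 s, in which the tool goes at most 41.7 mm and 7.16 degrees, less where a joint would pass 70% of its speed; a pose out of reach is approached as far as the arm can. A call with a number of a shift or a turn outside -1 to 1 is refused whole. A call with a gripper value outside its range is refused whole. "hand" is the opening, from -1 (shut) to 1 (fully open), set as the call begins (left out, the last holds). The fingers move at their own pace and stop on an object; "grip_force" is the grip in N (left out, the last holds). Time passes only in rows, so rows that repeat a pose let the fingers close. It gives the time, the measured TCP pose, the force and the opening at its end, in the units of the state.
- monitor.get_obs(): the state, without advancing time (a new reading comes with each control period).
- cams.read_camera(name): name is "scene" or "side" or "wrist"; returns the picture (480x640x3 uint8, red, green, blue); there is no depth.
- cams.get_calibration(name): a dict with "fx", "fy", "cx", "cy" (pixels), "distortion" ([k1, k2, p1, p2, k3] as OpenCV has them; the pictures are not rectified), "extrinsics" (4x4, takes a point from world to camera coordinates). Camera axes: x right, y down, z forward; pixel columns grow to the right and rows downward; lengths in m; the calibration is good to about 2 mm. A picture is of the moment at which its call begins: read the wrist's pose just before it. get_calibration takes no time and is no camera call; for the wrist camera it gives the pose at the moment of the call.
- bot.hand_in(): hands the job in, once; it reports no verdict.
Trained networks look in the newest picture that a camera, given by its name, has taken for a name from the list of things; names that differ only in an ending like _2 or _b are one class to them, and where a whole thing is asked for, a point or a joint stands for the part that bears it (a point fixed in the world has none). Each returns a list of dicts, best first, with "confidence" (0 to 1); they miss things now and then, are a little off and sometimes report something else, mostly with a low value. They report only what shows in the picture. A call takes as long as a camera call.
- finder.find_in(camera, target): "bbox" ([left, top, width, height] in pixels, round what is visible of it).
- finder.place_of(camera, target): "location" ([column, row] in pixels: a listed point, or the origin of a listed thing).
The state is a dict: "t": time; "q": joint angles; "joint_vel": joint speeds; "joint_torque": joint torques, N m; "eef_pos": TCP position; "tool_rot": TCP orientation; "contact_force": force on the tool from outside, world axes, zero at the start; "torque": the same for the moment, N m; "gripper_width": opening from 0.0 (shut) to 1.0 (fully open).
Only numpy, scipy, OpenCV 4.12 (cv2) and the standard library are available. Lean on these libraries where they do the work, as an engineer would, in place of code of your own. Each camera call takes 0.05 s, during which the arm holds its last target. There are 200 camera calls.

## Working session

There is one attempt and no reset: what is moved stays moved. The work goes in short steps, Python scripts to look and compute and a tool call to move; the robot and the scene stay as the last step left them, time stands still between calls to the robot, and variables do not carry over. Pictures are saved under pics/ and viewed, about 8 in all and at most 12, crops included, and the job is handed in when it is done.

Besides the shell and the picture viewer there is one more tool, called after ">>>" as a command line: name --argument value ..., lists and objects as JSON in quotes. jog_arm: Moves the arm, as the interface text tells. Shift numbers are shares of 20 cm and turn numbers shares of 180 degrees, none past 1 either way. Its arguments: {"type":"object","properties":{"plan":{"type":"array","items":{"type":"object","properties":{"x":{"type":"number","minimum":-1,"maximum":1},"y":{"type":"number","minimum":-1,"maximum":1},"z":{"type":"number","minimum":-1,"maximum":1},"wx":{"type":"number","minimum":-1,"maximum":1},"wy":{"type":"number","minimum":-1,"maximum":1},"wz":{"type":"number","minimum":-1,"maximum":1}}}},"hand":{"type":"number"},"grip_force":{"type":"number"}},"required":["plan"]}

```bash
ls; mkdir -p pics; python3 - <<'E'
from station import monitor, cams, bot, finder
import cv2, numpy as np
o=monitor.get_obs(); print(o['t'],o['eef_pos'],o['tool_rot'],o['gripper_width'])
ims=[]
for c in ['scene','side']:
    im=cams.read_camera(c); cv2.imwrite(f'pics/{c}0.png',im[:,:,::-1])
    k=cams.get_calibration(c); print(c,k['fx'],k['cx'],k['cy'],k['distortion'],np.linalg.inv(k['extrinsics']).round(3).tolist())
    for t in ['flap','plain_panel','narrow_flap','hinge_line']:
        print(t,[(np.round(d['location']).tolist(),round(d['confidence'],2)) for d in finder.place_of(c,t)])
        if t=='flap': print(t,[(np.round(d['bbox']).tolist(),round(d['confidence'],2)) for d in finder.find_in(c,t)])
E
```

```text
pics
0.0 [ 0.28101197 -0.61309187  0.23030858] [-8.65434287e-04  9.76993077e-01  2.13269100e-01 -2.63917214e-04] 0.9977198837599958
scene 445.57106917183137 325.0045275932517 233.96982505218725 [-0.11220672  0.          0.          0.          0.        ] [[0.78, 0.327, -0.533, 0.946], [0.625, -0.427, 0.653, -0.52], [-0.015, -0.843, -0.538, 0.579], [0.0, 0.0, 0.0, 1.0]]
flap [([162.0, 322.0], 0.83)]
flap [([92.0, 281.0, 136.0, 105.0], 0.91)]
plain_panel [([192.0, 346.0], 0.83), ([392.0, 192.0], 0.23)]
narrow_flap [([228.0, 376.0], 0.79)]
hinge_line [([393.0, 192.0], 0.78)]
side 566.2508493259423 318.0869009438859 237.7260473008223 [-0.0945734  0.         0.         0.         0.       ] [[-0.865, -0.362, 0.346, 0.137], [-0.501, 0.643, -0.579, 0.6], [-0.013, -0.674, -0.738, 0.948], [0.0, 0.0, 0.0, 1.0]]
flap [([406.0, 180.0], 0.81)]
flap [([375.0, 148.0, 62.0, 86.0], 0.7)]
plain_panel [([374.0, 168.0], 0.6), ([342.0, 160.0], 0.19)]
narrow_flap [([342.0, 158.0], 0.78)]
hinge_line []
```

View pics/scene0.png

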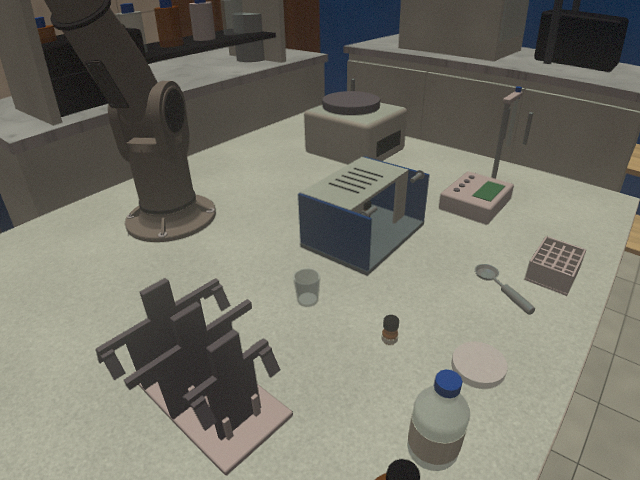

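View pics/side0.png

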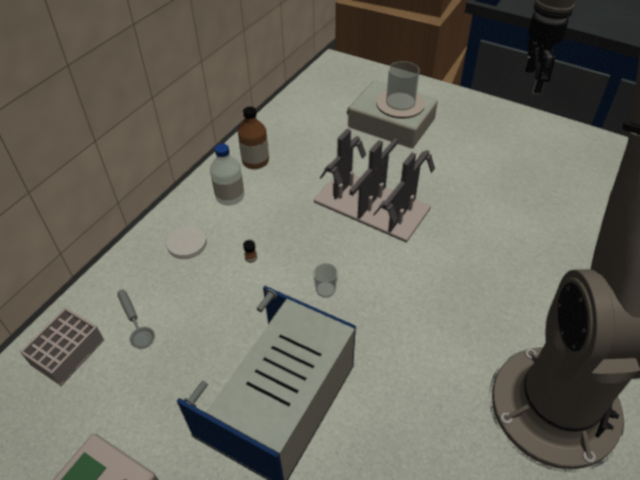

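The flap is the rack panel nearest the robot (scene ~162,322; side ~406,180), with the plain panel in the middle slot and the narrow flap farthest. The box pins are near (265,300) and (195,395) in the side view. Next I'll enlarge both views for features and triangulate.

```bash
cat > h.py <<'E'
from station import monitor, cams, bot, finder
import cv2, numpy as np
def ray(c,uv):
    k=cams.get_calibration(c); K=np.array([[k['fx'],0,k['cx']],[0,k['fy'],k['cy']],[0,0,1]])
    p=cv2.undistortPoints(np.array([[uv]],float),K,np.array(k['distortion'])).ravel()
    T=np.linalg.inv(k['extrinsics']); return T[:3,3],T[:3,:3]@np.array([p[0],p[1],1])
def atz(c,uv,z):
    o,d=ray(c,uv); return o+d*(z-o[2])/d[2]
def tri(a,b):
    (o1,d1),(o2,d2)=ray('scene',a),ray('side',b)
    s=np.linalg.lstsq(np.c_[d1,-d2],o2-o1,rcond=None)[0]
    p,q=o1+s[0]*d1,o2+s[1]*d2; return (p+q)/2,np.linalg.norm(p-q)
def proj(c,P):
    k=cams.get_calibration(c); K=np.array([[k['fx'],0,k['cx']],[0,k['fy'],k['cy']],[0,0,1]]); E=k['extrinsics']
    return cv2.projectPoints(np.array(P,float).reshape(-1,3),cv2.Rodrigues(E[:3,:3])[0],E[:3,3],K,np.array(k['distortion']))[0].reshape(-1,2)
E
python3 - <<'E'
from h import *
np.set_printoptions(precision=4,suppress=True)
for n,a,b in [('flap',(162,322),(406,180)),('plain',(192,346),(374,168)),('narrow',(228,376),(342,158))]:
    print(n,*tri(a,b),atz('scene',a,.112),atz('side',b,.112))
print('hinge',atz('scene',(393,192),.135))
A=cv2.imread('pics/scene0.png');B=cv2.imread('pics/side0.png')
r=lambda I,x,y:cv2.resize(I[y:y+150,x:x+200],(800,600),interpolation=cv2.INTER_CUBIC)
g=lambda I:np.clip(I.astype(float)*1.7,0,255).astype(np.uint8)
# scene box/ rack, side box / rack: 2x2, each 133x100 ->400x300 (3x)
def q(I,x,y): return cv2.resize(g(I[y:y+100,x:x+133]),(400,300),interpolation=cv2.INTER_CUBIC)
cv2.imwrite('pics/comp.png',np.vstack([np.hstack([q(A,305,150),q(A,95,275)]),np.hstack([q(B,170,285),q(B,310,125)])]))
E
```

```text
flap [ 0.4452 -0.2993  0.1145] 0.0015608265524441876 [ 0.4417 -0.2985  0.112 ] [ 0.4465 -0.3011  0.112 ]
plain [ 0.5233 -0.3006  0.1157] 0.003613709185865618 [ 0.5181 -0.2997  0.112 ] [ 0.526  -0.3028  0.112 ]
narrow [ 0.6032 -0.3012  0.1124] 0.007481941465829373 [ 0.5994 -0.3029  0.112 ] [ 0.6056 -0.2983  0.112 ]
hinge [0.5173 0.2411 0.135 ]
```

View pics/comp.png

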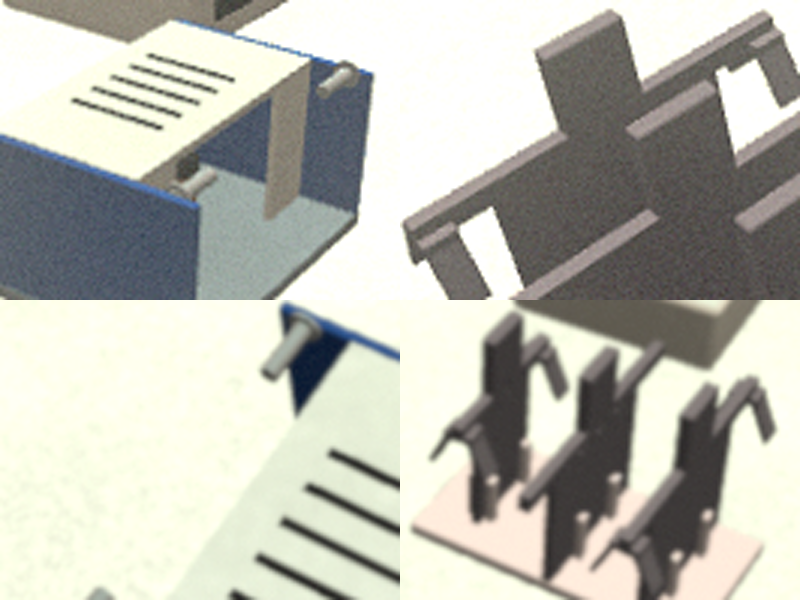

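```bash
python3 - <<'E'
from h import *
np.set_printoptions(precision=4,suppress=True)
for n,a,z in [('barL',(96.7,349),.132),('barR',(218,280),.132)]: print(n,atz('scene',a,z))
for n,c,a in [('near tip','scene',(375.5,209)),('far tip','scene',(412.5,180.5)),('near wall','scene',(364,213)),('far wall','scene',(420,175.5)),('near tip','side',(259.5,307.5)),('near wall','side',(270,294)),('far tip','side',(204,384))]: print(n,c,atz(c,a,.135))
B=cv2.imread('pics/side0.png');A=cv2.imread('pics/scene0.png')
g=lambda I:np.clip(I.astype(float)*1.7,0,255).astype(np.uint8)
q=lambda I,x,y:cv2.resize(g(I[y:y+75,x:x+50]),(400,600),interpolation=cv2.INTER_CUBIC)
cv2.imwrite('pics/pins.png',np.hstack([q(B,180,360),q(A,360,160)]))
E
```

```text
barL [ 0.4371 -0.3995  0.132 ]
barR [ 0.4517 -0.1916  0.132 ]
near tip scene [0.5284 0.1548 0.135 ]
far tip scene [0.5228 0.3177 0.135 ]
near wall scene [0.5191 0.1272 0.135 ]
far wall scene [0.5235 0.3522 0.135 ]
near tip side [0.5249 0.1558 0.135 ]
near wall side [0.525  0.1219 0.135 ]
far tip side [0.5186 0.3238 0.135 ]
```

View pics/pins.png

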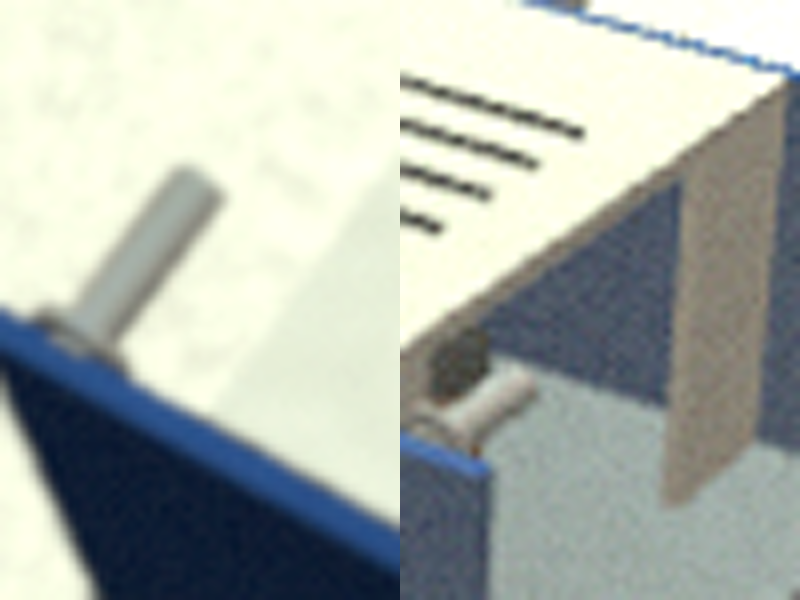

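Enlarged, the far pin tip is at side ~(206,382) and the near pin tip at scene ~(376,208). That puts the hinge at about (0.522, 0.239) with a yaw of about 2°. The flap is at about (0.445, -0.300) with a small yaw. I'm moving above the tab now.

>>> jog_arm --plan '[{"x":1,"y":-0.775,"z":-0.2,"wz":-0.363},{"x":1,"y":-0.775,"z":-0.2,"wz":-0.363},{"x":1,"y":-0.775,"z":-0.2,"wz":-0.363},{"x":1,"y":-0.775,"z":-0.2,"wz":-0.363},{"x":1,"y":-0.775,"z":-0.2,"wz":-0.363},{"x":1,"y":-0.775,"z":-0.2,"wz":-0.363},{"x":1,"y":-0.775,"z":-0.2,"wz":-0.363},{"x":1,"y":-0.775,"z":-0.2,"wz":-0.363},{"x":1,"y":-0.775,"z":-0.2,"wz":-0.363},{"x":1,"y":-0.775,"z":-0.2,"wz":-0.363},{"x":1,"y":-0.775,"z":-0.2,"wz":-0.363}]' --hand 0.3

```text
invalid input at $.plan[0]: expected keys x, y, z, wx, wy, wz
```

>>> jog_arm --plan '[{"x":1,"y":-0.775,"z":-0.2,"wx":0,"wy":0,"wz":-0.363},{"x":1,"y":-0.775,"z":-0.2,"wx":0,"wy":0,"wz":-0.363},{"x":1,"y":-0.775,"z":-0.2,"wx":0,"wy":0,"wz":-0.363},{"x":1,"y":-0.775,"z":-0.2,"wx":0,"wy":0,"wz":-0.363},{"x":1,"y":-0.775,"z":-0.2,"wx":0,"wy":0,"wz":-0.363},{"x":1,"y":-0.775,"z":-0.2,"wx":0,"wy":0,"wz":-0.363},{"x":1,"y":-0.775,"z":-0.2,"wx":0,"wy":0,"wz":-0.363},{"x":1,"y":-0.775,"z":-0.2,"wx":0,"wy":0,"wz":-0.363},{"x":1,"y":-0.775,"z":-0.2,"wx":0,"wy":0,"wz":-0.363},{"x":1,"y":-0.775,"z":-0.2,"wx":0,"wy":0,"wz":-0.363},{"x":1,"y":-0.775,"z":-0.2,"wx":0,"wy":0,"wz":-0.363}]' --hand 0.3

```text
t: 1.52
eef_pos: [0.3984, -0.3896, 0.2714]
tool_rot: [0.0, 0.708, 0.706, 0.0]
contact_force: [-0.1, 0.1, 0.6]
gripper_width: 0.65
```

>>> jog_arm --plan '[{"x":0.3,"y":0.15,"z":0,"wx":0,"wy":0,"wz":0},{"x":0.45,"y":0.23,"z":0,"wx":0,"wy":0,"wz":0},{"x":0.45,"y":0.23,"z":0,"wx":0,"wy":0,"wz":0},{"x":0.45,"y":0.23,"z":0,"wx":0,"wy":0,"wz":0},{"x":0.45,"y":0.23,"z":0,"wx":0,"wy":0,"wz":0}]'

```text
t: 1.93
eef_pos: [0.4452, -0.299, 0.2715]
tool_rot: [0.0, 0.709, 0.706, -0.0]
contact_force: [0.6, -0.9, 0.1]
gripper_width: 0.652
```

```bash
python3 - <<'E'
from h import *
np.set_printoptions(precision=4,suppress=True)
k=cams.get_calibration('wrist'); print(np.linalg.inv(k['extrinsics']),k['fx'],k['distortion'])
print(monitor.get_obs()['eef_pos'])
im=cams.read_camera('wrist'); cv2.imwrite('pics/w1.png',im[:,:,::-1])
for t in ['flap','plain_panel','narrow_flap']:
  for d in finder.place_of('wrist',t): print(t,d,atz('wrist',d['location'],.112))
E
```

```text
[[ 1.     -0.0047 -0.0007  0.4449]
 [-0.0047 -0.9591 -0.2832 -0.2269]
 [ 0.0007  0.2832 -0.9591  0.4126]
 [ 0.      0.      0.      1.    ]] 358.1328286869626 [-0.028  0.     0.     0.     0.   ]
[ 0.4452 -0.299   0.2715]
flap {'location': [324.9, 218.4], 'confidence': 0.71} [ 0.4432 -0.2982  0.112 ]
plain_panel {'location': [415.5, 219.1], 'confidence': 0.91} [ 0.5211 -0.2996  0.112 ]
narrow_flap {'location': [506.3, 219.1], 'confidence': 0.69} [ 0.6001 -0.3001  0.112 ]
```

View pics/w1.png

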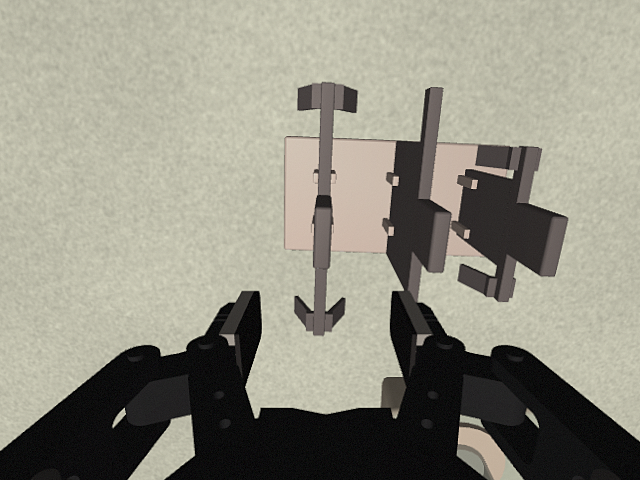

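The wrist view shows the flap's crossbar from about (328,84) to (318.5,332), hooked at both ends, and its tab at (322,232) between the jaws. The plain panel is at about 415.

```bash
python3 - <<'E'
from h import *
np.set_printoptions(precision=4,suppress=True)
a=atz('wrist',(328,84),.132);b=atz('wrist',(318.5,333),.132);print(a,b,(a+b)/2,np.degrees(np.arctan2(-(a-b)[0],(a-b)[1])))
for u in [(323,199),(321.5,266)]:print(atz('wrist',u,.182))
E
```

```text
[ 0.4462 -0.1937  0.132 ] [ 0.4366 -0.3977  0.132 ] [ 0.4414 -0.2957  0.132 ] -2.688935453373373
[ 0.4421 -0.2693  0.182 ]
[ 0.4406 -0.3156  0.182 ]
```

>>> jog_arm --plan '[{"x":0.0175,"y":-0.015,"z":0.15,"wx":0,"wy":0,"wz":0.013},{"x":0.0175,"y":-0.015,"z":0.35,"wx":0,"wy":0,"wz":0.013},{"x":0.0175,"y":-0.015,"z":0.5,"wx":0,"wy":0,"wz":0.013},{"x":0.0175,"y":-0.015,"z":0.6,"wx":0,"wy":0,"wz":0.013},{"x":0.0175,"y":-0.015,"z":0.64,"wx":0,"wy":0,"wz":0.013},{"x":0.0175,"y":-0.015,"z":0.64,"wx":0,"wy":0,"wz":0.013}]'

```text
t: 2.63
eef_pos: [0.4392, -0.298, 0.1415]
tool_rot: [-0.002, 0.725, 0.689, -0.001]
contact_force: [-0.9, -0.2, 0.4]
gripper_width: 0.651
```

>>> jog_arm --plan '[{"x":0,"y":0,"z":0,"wx":0,"wy":0,"wz":0},{"x":0,"y":0,"z":0,"wx":0,"wy":0,"wz":0},{"x":0,"y":0,"z":0,"wx":0,"wy":0,"wz":0},{"x":0,"y":0,"z":0,"wx":0,"wy":0,"wz":0},{"x":0,"y":0,"z":0,"wx":0,"wy":0,"wz":0},{"x":0,"y":0,"z":0,"wx":0,"wy":0,"wz":0},{"x":0,"y":0,"z":0,"wx":0,"wy":0,"wz":0}]' --hand -1 --grip_force 60

```text
t: 3.22
eef_pos: [0.4407, -0.2987, 0.1429]
tool_rot: [-0.0, 0.725, 0.689, -0.0]
contact_force: [0.6, -0.8, 6.7]
gripper_width: 0.13
```

>>> jog_arm --plan '[{"x":0,"y":0,"z":-0.08,"wx":0,"wy":0,"wz":0},{"x":0,"y":0,"z":-0.2,"wx":0,"wy":0,"wz":0},{"x":0,"y":0,"z":-0.35,"wx":0,"wy":0,"wz":0},{"x":0,"y":0,"z":-0.5,"wx":0,"wy":0,"wz":0},{"x":0,"y":0,"z":-0.65,"wx":0,"wy":0,"wz":0},{"x":0,"y":0,"z":-0.8,"wx":0,"wy":0,"wz":0},{"x":0,"y":0,"z":-0.9,"wx":0,"wy":0,"wz":0},{"x":0,"y":0,"z":-0.95,"wx":0,"wy":0,"wz":0},{"x":0,"y":0,"z":-0.95,"wx":0,"wy":0,"wz":0}]'

```text
t: 3.97
eef_pos: [0.4413, -0.2989, 0.3347]
tool_rot: [0.001, 0.725, 0.689, -0.0]
contact_force: [1.0, 0.4, -2.8]
gripper_width: 0.128
```

```bash
python3 - <<'E'
from h import *
np.set_printoptions(precision=4,suppress=True)
im=cams.read_camera('wrist'); a=cv2.resize(im,(400,300)); 
im=cams.read_camera('scene'); b=cv2.resize(im,(400,300)); cv2.imwrite('pics/l1.png',np.hstack([a,b])[:,:,::-1])
o=monitor.get_obs();print(o['eef_pos'],o['contact_force'],o['torque'])
for c in ['scene','side','wrist']:
    if c=='side': cams.read_camera(c)
    for d in finder.place_of(c,'flap'): print(c,d, proj(c,[o['eef_pos'][0],o['eef_pos'][1],o['eef_pos'][2]-.031]))
E
```

```text
[ 0.44   -0.2983  0.3315] [-0.0122  0.0796 -3.0784] [ 0.0572  0.0586 -0.0079]
scene {'location': [130.9, 216.7], 'confidence': 0.62} [[130.439  214.3769]]
side {'location': [417.2, 113.2], 'confidence': 0.82} [[417.888  110.1984]]
wrist {'location': [326.2, 273.2], 'confidence': 0.79} [[326.3149 279.8093]]
```

View pics/l1.png

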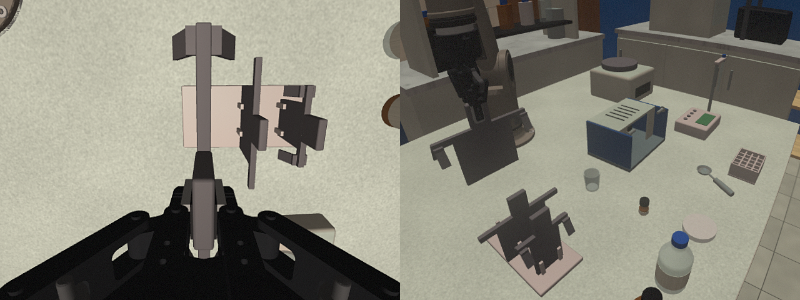

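The flap is held squarely and clear of the rack, and the other two panels are undisturbed. I'm carrying it to the box now.

>>> jog_arm --plan '[{"x":0.08,"y":0,"z":0,"wx":0,"wy":0,"wz":-0.005},{"x":0.22,"y":0.03,"z":0,"wx":0,"wy":0,"wz":-0.01},{"x":0.39,"y":0.06,"z":0,"wx":0,"wy":0,"wz":-0.015},{"x":0.56,"y":0.1,"z":0,"wx":0,"wy":0,"wz":-0.02},{"x":0.73,"y":0.13,"z":0,"wx":0,"wy":0,"wz":-0.027},{"x":0.87,"y":0.16,"z":0,"wx":0,"wy":0,"wz":-0.027},{"x":0.96,"y":0.18,"z":0,"wx":0,"wy":0,"wz":-0.027},{"x":1.0,"y":0.18,"z":0,"wx":0,"wy":0,"wz":-0.027}]'

```text
t: 4.93
eef_pos: [0.4864, -0.0961, 0.3308]
tool_rot: [-0.002, 0.693, 0.721, -0.0]
contact_force: [0.1, 0.1, -2.6]
gripper_width: 0.132
```

>>> jog_arm --plan '[{"x":0.08,"y":0,"z":0,"wx":0,"wy":0,"wz":0},{"x":0.22,"y":0.03,"z":0,"wx":0,"wy":0,"wz":0},{"x":0.39,"y":0.06,"z":0,"wx":0,"wy":0,"wz":0},{"x":0.56,"y":0.1,"z":0,"wx":0,"wy":0,"wz":0},{"x":0.73,"y":0.13,"z":0,"wx":0,"wy":0,"wz":0},{"x":0.87,"y":0.16,"z":0,"wx":0,"wy":0,"wz":0},{"x":0.96,"y":0.18,"z":0,"wx":0,"wy":0,"wz":0},{"x":1.0,"y":0.18,"z":0,"wx":0,"wy":0,"wz":0}]'

```text
t: 5.6
eef_pos: [0.5139, 0.1081, 0.3308]
tool_rot: [-0.003, 0.691, 0.723, 0.0]
contact_force: [-0.4, -0.2, -2.1]
gripper_width: 0.134
```

>>> jog_arm --plan '[{"x":0.08,"y":0.01,"z":0,"wx":0,"wy":0,"wz":0},{"x":0.22,"y":0.03,"z":0,"wx":0,"wy":0,"wz":0},{"x":0.38,"y":0.05,"z":0,"wx":0,"wy":0,"wz":0},{"x":0.52,"y":0.07,"z":0,"wx":0,"wy":0,"wz":0},{"x":0.62,"y":0.07,"z":0,"wx":0,"wy":0,"wz":0},{"x":0.65,"y":0.07,"z":0,"wx":0,"wy":0,"wz":0},{"x":0.65,"y":0.07,"z":0,"wx":0,"wy":0,"wz":0},{"x":0.65,"y":0.07,"z":0,"wx":0,"wy":0,"wz":0}]'

```text
t: 6.27
eef_pos: [0.5224, 0.2367, 0.3307]
tool_rot: [-0.003, 0.692, 0.722, -0.001]
contact_force: [0.2, -0.9, -2.5]
gripper_width: 0.132
```

```bash
python3 - <<'E'
from h import *
np.set_printoptions(precision=4,suppress=True)
o=monitor.get_obs();print(o['t'],o['eef_pos'],o['tool_rot'])
k=cams.get_calibration('wrist');
im=cams.read_camera('wrist'); cv2.imwrite('pics/w2.png',np.clip(im[:,:,::-1]*1.4,0,255).astype(np.uint8))
for t in ['hinge_line','flap']:
  for d in finder.place_of('wrist',t): print(t,d,atz('wrist',d['location'],.135))
im=cams.read_camera('scene'); cv2.imwrite('pics/s2.png',im[:,:,::-1])
for t in ['hinge_line','flap']:
  for d in finder.place_of('scene',t): print(t,d,atz('scene',d['location'],.135))
E
```

```text
6.2667 [0.5224 0.2367 0.3307] [-0.0026  0.6918  0.7221 -0.0009]
hinge_line {'location': [324.1, 208.6], 'confidence': 0.57} [0.5202 0.2406 0.135 ]
flap {'location': [328.5, 274.0], 'confidence': 0.6} [0.5273 0.174  0.135 ]
hinge_line {'location': [393.1, 192.0], 'confidence': 0.87} [0.5175 0.2413 0.135 ]
flap {'location': [398.2, 117.9], 'confidence': 0.73} [0.2627 0.6933 0.135 ]
flap {'location': [391.6, 191.9], 'confidence': 0.5} [0.5146 0.2397 0.135 ]
```

View pics/w2.png

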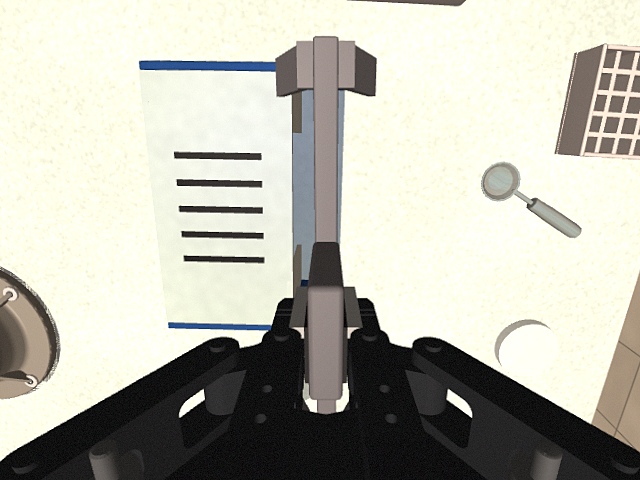

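The wrist view shows the far hook at (326,65) over the far wall. The white top's front edge runs (291,70)→(294,327), and the blue wall tops are at rows ~66 and ~326. The pins are hidden beneath the flap.

```bash
python3 - <<'E'
from h import *
np.set_printoptions(precision=4,suppress=True)
f=[atz('wrist',u,.139) for u in [(141,65.5),(274,66.5),(170,325.5),(270,327),(291.5,95),(293.5,255)]]
for p in f:print(p)
e=f[5]-f[4]; d=f[1]-f[0]; d2=f[3]-f[2]
print('yaw edge',np.degrees(np.arctan2(e[0],-e[1])),'walls',[np.degrees(np.arctan2(v[1],v[0])) for v in(d,d2)])
# tips
s=atz('side',(205.9,382.5),.135);s2=atz('side',(259.5,307.5),.135);c1=atz('scene',(376,207.8),.135);c2=atz('scene',(412.5,180.5),.135)
print(s,s2,(s+s2)/2,c1,c2,(c1+c2)/2)
b=atz('wrist',(326,38),.3307-.031+.02);print('bar far end',b)
for y in (-96,96): pass
E
```

```text
[0.3571 0.3617 0.139 ]
[0.472  0.3647 0.139 ]
[0.3631 0.1113 0.139 ]
[0.4685 0.1147 0.139 ]
[0.4874 0.3423 0.139 ]
[0.4918 0.1953 0.139 ]
yaw edge 1.714424112281237 walls [np.float64(1.4836017132420103), np.float64(1.815389364115117)]
[0.5176 0.3202 0.135 ] [0.5249 0.1558 0.135 ] [0.5213 0.238  0.135 ] [0.5265 0.1596 0.135 ] [0.5228 0.3177 0.135 ] [0.5246 0.2387 0.135 ]
bar far end [0.5177 0.3454 0.3197]
```

The geometry gives a hinge at about (0.522, 0.240) with yaw 1.7°, and the flap origin is already above it. I'm lowering it to just above the pins.

>>> jog_arm --plan '[{"x":0,"y":0,"z":0.08,"wx":0,"wy":0,"wz":0.004},{"x":0,"y":0,"z":0.2,"wx":0,"wy":0,"wz":0.004},{"x":0,"y":0,"z":0.35,"wx":0,"wy":0,"wz":0.004},{"x":0,"y":0,"z":0.48,"wx":0,"wy":0,"wz":0.004},{"x":0,"y":0,"z":0.58,"wx":0,"wy":0,"wz":0.004},{"x":0,"y":0,"z":0.62,"wx":0,"wy":0,"wz":0.004},{"x":0,"y":0,"z":0.62,"wx":0,"wy":0,"wz":0.004},{"x":0,"y":0,"z":0.62,"wx":0,"wy":0,"wz":0.004}]'

```text
t: 7.23
eef_pos: [0.5225, 0.2379, 0.208]
tool_rot: [-0.003, 0.697, 0.717, 0.0]
contact_force: [0.6, 0.3, -1.6]
gripper_width: 0.134
```

```bash
python3 - <<'E'
from h import *
np.set_printoptions(precision=4,suppress=True)
o=monitor.get_obs();print(o['t'],o['eef_pos'],o['tool_rot'],o['contact_force'])
A=cams.read_camera('scene')[:,:,::-1]
B=cams.read_camera('side')[:,:,::-1]
g=lambda I:np.clip(I.astype(float)*1.6,0,255).astype(np.uint8)
cv2.imwrite('pics/h1.png',np.hstack([cv2.resize(g(I[y:y+160,x:x+133]),(399,480),interpolation=cv2.INTER_CUBIC) for I,x,y in((A,300,110),(B,165,240))]))
E
```

```text
7.2333 [0.5225 0.2379 0.208 ] [-0.0027  0.6966  0.7175  0.0002] [ 0.6295  0.3203 -1.5514]
```

View pics/h1.png

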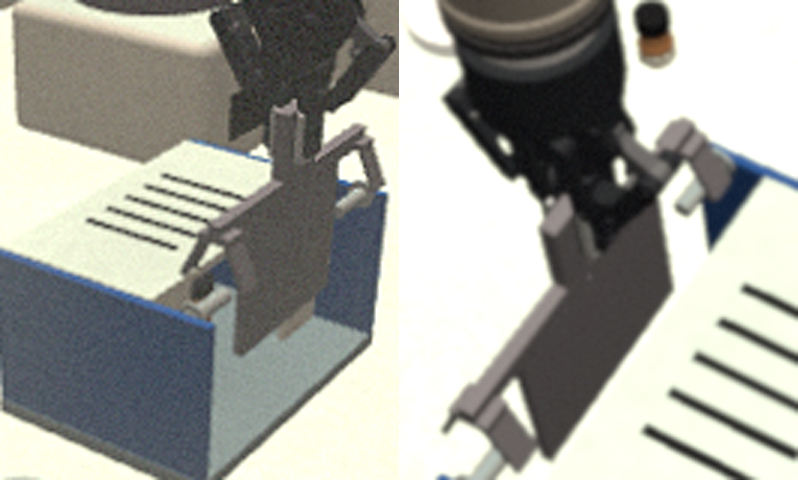

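Both hooks straddle their pins: near hook over the pin in scene crop (215,290), far hook at (350,200). The sheet hangs between the walls. I'll lower the rest of the way while watching the force.

>>> jog_arm --plan '[{"x":0,"y":0,"z":0.04,"wx":0,"wy":0,"wz":0},{"x":0,"y":0,"z":0.08,"wx":0,"wy":0,"wz":0},{"x":0,"y":0,"z":0.12,"wx":0,"wy":0,"wz":0},{"x":0,"y":0,"z":0.15,"wx":0,"wy":0,"wz":0},{"x":0,"y":0,"z":0.17,"wx":0,"wy":0,"wz":0},{"x":0,"y":0,"z":0.185,"wx":0,"wy":0,"wz":0},{"x":0,"y":0,"z":0.185,"wx":0,"wy":0,"wz":0},{"x":0,"y":0,"z":0.185,"wx":0,"wy":0,"wz":0}]'

```text
t: 8.0
eef_pos: [0.5229, 0.2387, 0.172]
tool_rot: [-0.002, 0.696, 0.718, 0.001]
contact_force: [0.1, 0.7, -2.4]
gripper_width: 0.132
```

>>> jog_arm --plan '[{"x":0,"y":0,"z":0.01,"wx":0,"wy":0,"wz":0},{"x":0,"y":0,"z":0.02,"wx":0,"wy":0,"wz":0},{"x":0,"y":0,"z":0.025,"wx":0,"wy":0,"wz":0},{"x":0,"y":0,"z":0.03,"wx":0,"wy":0,"wz":0},{"x":0,"y":0,"z":0.03,"wx":0,"wy":0,"wz":0},{"x":0,"y":0,"z":0.03,"wx":0,"wy":0,"wz":0}]'

```text
t: 8.5
eef_pos: [0.523, 0.2388, 0.1662]
tool_rot: [-0.002, 0.696, 0.718, 0.001]
contact_force: [-0.4, -0.1, -0.6]
gripper_width: 0.132
```

>>> jog_arm --plan '[{"x":0,"y":0,"z":0.01,"wx":0,"wy":0,"wz":0},{"x":0,"y":0,"z":0.01,"wx":0,"wy":0,"wz":0},{"x":0,"y":0,"z":0.015,"wx":0,"wy":0,"wz":0},{"x":0,"y":0,"z":0.015,"wx":0,"wy":0,"wz":0}]'

```text
t: 8.83
eef_pos: [0.5232, 0.2389, 0.1658]
tool_rot: [-0.001, 0.697, 0.717, 0.001]
contact_force: [-5.7, -4.7, 18.5]
gripper_width: 0.134
```

```bash
python3 - <<'E'
from h import *
np.set_printoptions(precision=4,suppress=True)
o=monitor.get_obs();print(o['t'],o['eef_pos'],o['tool_rot'],o['contact_force'],o['torque'])
A=cams.read_camera('scene')[:,:,::-1]
B=cams.read_camera('side')[:,:,::-1]
g=lambda I:np.clip(I.astype(float)*1.6,0,255).astype(np.uint8)
cv2.imwrite('pics/h2.png',np.hstack([cv2.resize(g(I[y:y+120,x:x+100]),(400,480),interpolation=cv2.INTER_CUBIC) for I,x,y in((A,345,135),(B,180,280))]))
E
```

```text
8.8333 [0.5232 0.2389 0.1658] [-0.0014  0.6966  0.7174  0.0014] [-5.6932 -4.6917 18.5212] [-1.2321  1.6996 -0.1024]
```

View pics/h2.png

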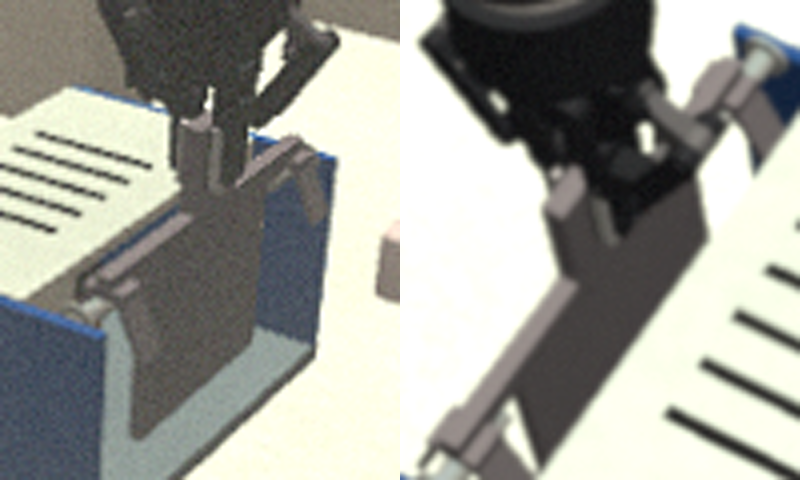

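Both hooks are down on the pins: the pin end shows inside the near hook at scene crop (95,305) and the far hook sits on its pin. TCP height 0.1658 matches seated. I'll take the pressing force off, then release.

>>> jog_arm --plan '[{"x":0,"y":0,"z":0,"wx":0,"wy":0,"wz":0},{"x":0,"y":0,"z":0,"wx":0,"wy":0,"wz":0},{"x":0,"y":0,"z":0,"wx":0,"wy":0,"wz":0}]'

```text
t: 9.18
eef_pos: [0.5235, 0.2393, 0.166]
tool_rot: [-0.001, 0.697, 0.717, 0.002]
contact_force: [0.9, 0.4, 2.0]
gripper_width: 0.13
```

>>> jog_arm --plan '[{"x":0,"y":0,"z":0,"wx":0,"wy":0,"wz":0},{"x":0,"y":0,"z":0,"wx":0,"wy":0,"wz":0},{"x":0,"y":0,"z":0,"wx":0,"wy":0,"wz":0},{"x":0,"y":0,"z":0,"wx":0,"wy":0,"wz":0},{"x":0,"y":0,"z":0,"wx":0,"wy":0,"wz":0},{"x":0,"y":0,"z":0,"wx":0,"wy":0,"wz":0}]' --hand 0

```text
t: 9.68
eef_pos: [0.5235, 0.2393, 0.166]
tool_rot: [-0.001, 0.697, 0.717, 0.002]
contact_force: [0.3, -0.5, 0.5]
gripper_width: 0.501
```

Released. Now I'll raise the gripper straight up and check.

>>> jog_arm --plan '[{"x":0,"y":0,"z":-0.05,"wx":0,"wy":0,"wz":0},{"x":0,"y":0,"z":-0.15,"wx":0,"wy":0,"wz":0},{"x":0,"y":0,"z":-0.3,"wx":0,"wy":0,"wz":0},{"x":0,"y":0,"z":-0.5,"wx":0,"wy":0,"wz":0},{"x":0,"y":0,"z":-0.7,"wx":0,"wy":0,"wz":0},{"x":0,"y":0,"z":-0.8,"wx":0,"wy":0,"wz":0},{"x":0,"y":0,"z":-0.8,"wx":0,"wy":0,"wz":0},{"x":0,"y":0,"z":-0.8,"wx":0,"wy":0,"wz":0}]'

```text
t: 10.35
eef_pos: [0.5239, 0.239, 0.328]
tool_rot: [-0.001, 0.697, 0.717, 0.004]
contact_force: [0.5, 0.4, -1.2]
gripper_width: 0.496
```

```bash
python3 - <<'E'
from h import *
import time
np.set_printoptions(precision=4,suppress=True)
o=monitor.get_obs();print(o['t'],o['eef_pos'],o['contact_force'])
A=cams.read_camera('scene')[:,:,::-1]
sc=[finder.place_of('scene',t) for t in('flap','hinge_line')]
B=cams.read_camera('side')[:,:,::-1]
si=finder.place_of('side','flap')
print(sc,si,tri(sc[0][0]['location'],si[0]['location']))
A2=cams.read_camera('scene')[:,:,::-1]; print('motion',np.abs(A2.astype(int)-A)[150:280,290:440].mean(), np.abs(A2.astype(int)-A)[380:,0:100].mean())
A0=cv2.imread('pics/scene0.png')
g=lambda I:np.clip(I.astype(float)*1.6,0,255).astype(np.uint8)
W=cams.read_camera('wrist')[:,:,::-1]
q=lambda I,x,y,w,h:cv2.resize(g(I[y:y+h,x:x+w]),(400,300),interpolation=cv2.INTER_CUBIC)
cv2.imwrite('pics/f.png',np.vstack([np.hstack([q(A,310,140,133,100),q(B,165,290,133,100)]),np.hstack([q(W,0,0,640,480),q(A,80,270,240,180)])]))
E
```

```text
10.35 [0.5239 0.239  0.328 ] [ 0.4574  0.358  -1.1846]
[[{'location': [396.0, 196.6], 'confidence': 0.82}], [{'location': [390.2, 188.1], 'confidence': 0.72}]] [{'location': [234.0, 345.3], 'confidence': 0.82}] (array([0.5246, 0.2386, 0.1269]), np.float64(0.0042702744466992905))
motion 2.44208547008547 1.9859666666666667
```

View pics/f.png

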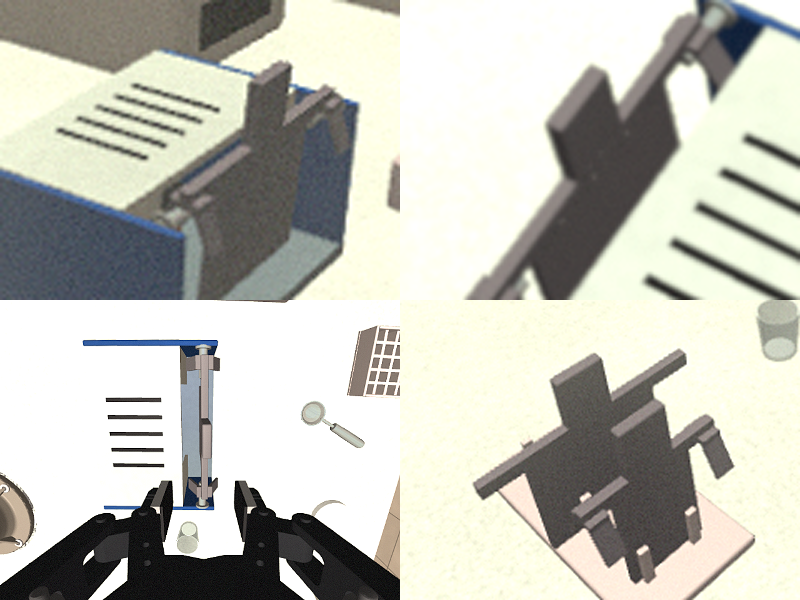

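The flap hangs on both pins, clear of the gripper, and the other two panels stand in the rack. I'll wait a second and then check that it is still.

>>> jog_arm --plan '[{"x":0,"y":0,"z":0,"wx":0,"wy":0,"wz":0},{"x":0,"y":0,"z":0,"wx":0,"wy":0,"wz":0},{"x":0,"y":0,"z":0,"wx":0,"wy":0,"wz":0},{"x":0,"y":0,"z":0,"wx":0,"wy":0,"wz":0},{"x":0,"y":0,"z":0,"wx":0,"wy":0,"wz":0},{"x":0,"y":0,"z":0,"wx":0,"wy":0,"wz":0},{"x":0,"y":0,"z":0,"wx":0,"wy":0,"wz":0},{"x":0,"y":0,"z":0,"wx":0,"wy":0,"wz":0},{"x":0,"y":0,"z":0,"wx":0,"wy":0,"wz":0},{"x":0,"y":0,"z":0,"wx":0,"wy":0,"wz":0},{"x":0,"y":0,"z":0,"wx":0,"wy":0,"wz":0},{"x":0,"y":0,"z":0,"wx":0,"wy":0,"wz":0}]'

```text
t: 11.7
eef_pos: [0.523, 0.2383, 0.3249]
tool_rot: [-0.002, 0.697, 0.718, 0.001]
contact_force: [-0.3, -0.9, -0.4]
gripper_width: 0.498
```

```bash
python3 - <<'E'
from h import *
np.set_printoptions(precision=4,suppress=True)
P=[cams.read_camera('scene') for _ in range(8)]
G=[cv2.cvtColor(p,cv2.COLOR_RGB2GRAY).astype(np.float32) for p in P]
for i in (2,4,7): print(cv2.phaseCorrelate(G[0][155:250,375:425].copy(),G[i][155:250,375:425].copy()), np.abs(G[i]-G[0])[155:250,375:425].mean(),np.abs(G[i]-G[0])[300:400,270:370].mean())
fl=finder.place_of('scene','flap')[0]['location']; cams.read_camera('side'); s=finder.place_of('side','flap')[0]['location']
print(tri(fl,s), fl,s,'expected',proj('scene',[.5225,.24,.135]),proj('side',[.5225,.24,.135]))
# model outline: tab top, sheet bottom corners upright at yaw 1.7deg
y=np.radians(1.7);R=np.array([[np.cos(y),-np.sin(y),0],[np.sin(y),np.cos(y),0],[0,0,1]])
m=np.array([[0.004,-.065,-.1],[.004,.065,-.1],[.006,.022,.07],[.006,-.022,.07],[.0,-.105,.02],[0,.105,.02]])
I=P[-1][:,:,::-1].copy(); c=cv2.resize(np.clip(I[130:250,330:450].astype(float)*1.6,0,255).astype(np.uint8),(600,600),interpolation=cv2.INTER_CUBIC)
for u in proj('scene',m@R.T+[.5225,.24,.135]): cv2.circle(c,tuple(int(v) for v in ((u-[330,130]+.5)*5)),4,(0,0,255),-1)
cv2.imwrite('pics/m.png',c)
E
```

```text
((0.06060905925755833, 0.042884537010287715), 1.01910748898983) 2.5170527 1.8266
((-0.02121323350884552, -0.004990892099925759), 1.0083679621418318) 2.4656842 1.8619
((0.0014320327043648717, -0.011958370658092576), 0.99619243790706) 2.494737 1.8328
(array([0.5216, 0.2409, 0.1297]), np.float64(0.0051399584291534)) [393.3, 194.9] [231.6, 346.1] expected [[394.7797 192.8593]] [[232.6239 343.857 ]]
```

View pics/m.png

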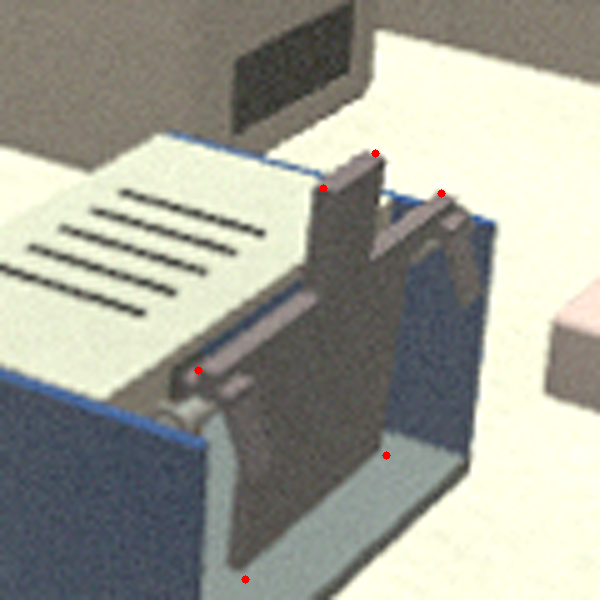

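The overlaid upright seated model (red dots) matches the bar ends, tab top and sheet bottom within about 2 px, and nothing is moving. I'm handing in.

```bash
python3 -c "
from station import bot
print(bot.hand_in())"
```

```text
the job is handed in; nothing more can be done
None
```

The wide flap is hanging on the box's two hinge pins, and I've handed the job in. I gripped it by its tab, carried it over the walls and lowered it. I let go only after both hooks were on the pins, with the TCP at 0.166 m, matching the seated height.

**Last checks:**
- **Seating:** The outline of an upright, seated flap matched the picture to about 2 px. The remaining offset at the lower edge could be a tilt of 1–2° within the hooks' play.
- **Stillness:** The flap shifted less than 0.1 px over 8 frames, more than a second after release.
- **Other panels:** The plain panel and the narrow flap are still standing in the rack.
- **Force and time:** The highest force I read was about 20 N, while seating the hooks. The clock stood at about 12 s, and the gripper was well clear of the flap.

**One disagreement:** The network's estimate put the flap's origin about 5 mm low (z 0.130 m instead of 0.135 m). Its two camera rays missed each other by the same 5 mm, so I took this as noise.

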